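# Find the free way of an interlocked shutter and fit the sleeve on the port it opens

## Robot

A 6-joint arm with a two-finger parallel gripper is mounted at the origin on a cart in front of the work surface, level with it; the furniture and walls round the work are solid. World frame = base frame: x ahead of the robot, y to its left, z up, the work surface at z = 0. Lengths are in mm, angles in degrees, forces in N, time in s.
With the tool pointing down it reaches from about 350 to 850 mm from the base axis. Payload 8.1 kg.
Tool frame: the origin (TCP) lies midway between the tips of the shut fingers; the grasp point (between the pads) lies 19 mm behind it; z points along the fingers, y is the line along which they close (so a half turn about z gives the same grasp; the last joint's range is limited). The gripper opens to 85 mm and grips with 20 to 120 N. Pads are 22 mm wide; open, the fingers measure 114 mm over their backs; the gripper's body (76 mm by 85 mm) begins 54 mm behind the grasp point. The pads swing forward as they close: fully open they stand 13 mm farther back than shut.
Start: joints at [66.899, 7.471, 85.268, -0, 87.261, -4.893], TCP at [187.465, 569.967, 231.292] pointing down, gripper open.
Joint ranges: [-169.43, 169.43], [-51.17, 129.36], [1.28, 143.12], [-76.62, 256.62], [0, 156.53], [-152.29, 152.29]. Speed limits (degrees/s): [136.94, 136.94, 159.86, 180, 180, 180].

## Interface

Orientations are given as [roll, pitch, yaw] about the fixed x, y, z axes, in that order (R = Rz(yaw) Ry(pitch) Rx(roll)).
In Python, from bench import sensors, optics, r gives the robot as it stands.
- The arm moves only by the tool apply_moves, never from a script. Its argument "targets" is a list of rows, each a list of 7 numbers: the shift along the tool's x, y, z in mm, then the turn, a rotation vector about the tool's x, y, z in rad, then the closure, from 0 (fully open) to 1 (shut). In form: [[x, y, z, wx, wy, wz, claw], ...]. A call has 1 to 20 rows; each row shifts and turns the commanded pose from where the row before left it, along the tool's axes as they then stand; what a row does not reach is not made up. A row lasts 1/8 s, in which the tool goes at most 62.5 mm and 10.7 degrees, less where a joint would pass 70% of its speed; a pose out of reach is approached as far as the arm can. A call is refused whole if a number of a shift passes 62.5 or a number of a turn 0.188, either way. A call with a gripper value outside its range is refused whole. The fingers move at their own pace and stop on an object; "force" is the grip in N (left out, the last holds). Time passes only in rows, so rows that do not move let the fingers close. It gives the time, the measured TCP pose, the force, the opening and the grip force at its end, in the units of the state.
- sensors.sense(): the state, without advancing time (a new reading comes with each control period).
- optics.snapshot(name): name is "scene" or "top"; returns the picture (384x512x3 uint8, red, green, blue); there is no depth.
- optics.get_calibration(name): a dict with "camera_matrix" (3x3 intrinsics, pixels), "pose" (4x4, takes a point from camera to world coordinates). Camera axes: x right, y down, z forward; pixel columns grow to the right and rows downward; lengths in mm; the calibration is good to about 2 mm. A picture is of the moment at which its call begins. get_calibration takes no time and is no camera call.
- r.hand_in(): hands the job in; it is judged then, once.
The state is a dict: "time": time; "joint_pos": joint angles; "qd": joint speeds; "joint_efforts": joint torques, N m; "tool_pos": TCP position; "tcp_rot": TCP orientation; "ft_force": force on the tool from outside, world axes, zero at the start; "wrist_torque": the same for the moment, N m; "finger_gap": finger opening in mm; "grip_force": force on a finger pad.
Only numpy, scipy, OpenCV 4.12 (cv2) and the standard library are available. Lean on these libraries where they do the work, as an engineer would, in place of code of your own. Each camera call takes 0.05 s, during which the arm holds its last target. There are 200 camera calls.

## Task

The sliding shutter of the grey port box stands in the middle and blocks both ports, and an interlock pin hidden beneath it lets it slide fully to one end only. Push the shutter gently by its upright rib to find out which way it is free, slide it fully to that end, then push the loose grey sleeve upright over the spigot this has uncovered until it is fully home against the deck, and let go. Force nothing, and leave the other things on the worktop where they are.

Things in the scene. Friction and masses are not known exactly. Their poses are not given: they have to be found in the camera images.
- outlet_box: Grey box fixed to the worktop, 106 (x) x 204 (y) x 50 mm high, open-topped; origin at the centre of its underside, x away from the robot, y to the left at yaw 0. Its inner deck is 12 mm above the worktop. A pin hidden under the shutter stops it within about 4 to 12 mm of where it starts, in one direction; which one must be felt. The pin does not give way.
- shutter (a joint): Slide position (m) of an aluminium plate, 92 (x) x 90 (y) mm, underside 40 and top 45 mm above the worktop, that slides along the box's y with about 2 N friction and stays where left. 0 = middle; +0.040 = fully at the box's +y end (uncovers port_right); -0.040 = fully at its -y end (uncovers port_left).
- shutter_rib (a point): Centre of the top edge of the upright rib on the shutter: rib 44 mm (box x) x 8 mm (box y), from 45 to 63 mm above the worktop; this point is 62.5 mm above the worktop. Push the rib on its long sides.
- port_left (a point): Foot, on the axis at deck height, of the spigot at x -12, y +32 mm in the box's frame: 17 mm diameter, 24 mm high with a tapered nose (top 36 mm above the worktop). Three sprung leaves on it make a sleeve stiff to push on (about 5 to 15 N).
- port_right (a point): Foot, on the axis at deck height, of the like spigot at x -12, y -32 mm in the box's frame.
- sleeve: Loose grey plastic tube standing upright on the worktop, 30 mm outside and 21 mm inside diameter, 72 mm long, 80 g, open and alike at both ends, fine ribs on its upper half; origin at the centre of its lower end, z along its axis.
- adaptor: Black mains adaptor block, 85x50x34 mm, a bystander; origin at the centre of its underside.
- steel_block: Plain steel block, 40x60x33 mm, a bystander; origin at the centre of its underside.
- tape_masking: Roll of cream masking tape lying flat, 92 mm diameter, 25 mm high, a bystander; origin at the centre of its underside.
There are look-alikes about, which are no part of the job. Of the things shaped like the sleeve, the grey one is meant.

How it is judged:
By the outcome, as a careful person would: the job done as asked, in the order asked, and still so for the second after the job is handed in, with the robot touching nothing.
It also fails if it takes over 67 s, if anything falls off the work surface, if the arm or the gripper's body presses on something with over 40 N, if the wrist force passes 120 N, or if a joint passes its speed limit or range.

## Working session

There is one attempt and no reset: what is moved stays moved. The work goes in short steps, Python scripts to look and compute and a tool call to move; the robot and the scene stay as the last step left them, time stands still between calls to the robot, and variables do not carry over. Pictures are saved under pics/ and viewed, at most 10 in all, crops included, and the job is handed in when it is done.

Besides the shell and the picture viewer there is one more tool, called after "Request:" as name([rows], argument=value, ...), one row to a line, values as JSON. apply_moves: Moves the arm, as the interface text tells. Its arguments: {"type":"object","properties":{"targets":{"type":"array"},"force":{"type":"number"}},"required":["targets"]}

```bash
mkdir -p pics; python3 - <<'E'
from bench import sensors, optics, r
import cv2
for n in("scene","top"):
    im=optics.snapshot(n); cv2.imwrite(f"pics/{n}0.png",cv2.resize(im[:,:,::-1],None,fx=1.5,fy=1.5,interpolation=cv2.INTER_CUBIC)); cv2.imwrite(f"{n}0raw.png",im[:,:,::-1])
    c=optics.get_calibration(n); print(c["camera_matrix"],c["pose"])
print(sensors.sense())
E
```

```text
[[380.69282758   0.         252.73850909]
 [  0.         380.69282758 191.8939909 ]
 [  0.           0.           1.        ]] [[ 8.73802211e-01 -3.42596639e-01  3.45104679e-01  2.43866524e+02]
 [-4.85989881e-01 -5.90670812e-01  6.44144259e-01 -6.07587549e+02]
 [-1.68383973e-02 -7.30572060e-01 -6.82627961e-01  7.37289917e+02]
 [ 0.00000000e+00  0.00000000e+00  0.00000000e+00  1.00000000e+00]]
[[405.58865071   0.         252.1347571 ]
 [  0.         405.58865071 184.64484439]
 [  0.           0.           1.        ]] [[ 1.51731175e-02 -9.94387621e-01  1.04704515e-01  4.50683498e+02]
 [-9.99780547e-01 -1.66008409e-02 -1.27777016e-02 -1.30800402e+01]
 [ 1.44441713e-02 -1.04487659e-01 -9.94421286e-01  1.24640463e+03]
 [ 0.00000000e+00  0.00000000e+00  0.00000000e+00  1.00000000e+00]]
{'time': 0.1, 'joint_pos': array([ 6.68992027e+01,  7.51071045e+00,  8.53257148e+01,  8.74940701e-04,
        8.72627706e+01, -4.89337043e+00]), 'qd': array([ 0.02667298, -0.00657313, -0.25704995, -0.15215301,  0.00032481,
       -0.0074156 ]), 'joint_efforts': array([ 7.34950427e-04, -5.70947492e+01, -5.01943874e+01, -2.29605948e-04,
        8.05071410e-03, -1.05046972e-04]), 'tool_pos': array([187.24612135, 569.48540196, 230.32444423]), 'tcp_rot': array([-1.79901240e+02, -9.33224581e-03,  1.61792523e+02]), 'ft_force': array([-0.55142044,  0.24294751, -0.4193859 ]), 'wrist_torque': array([0.04022232, 0.05633191, 0.00566725]), 'grip_force': 0.0, 'finger_gap': 85.42857385664999}
```

View pics/top0.png

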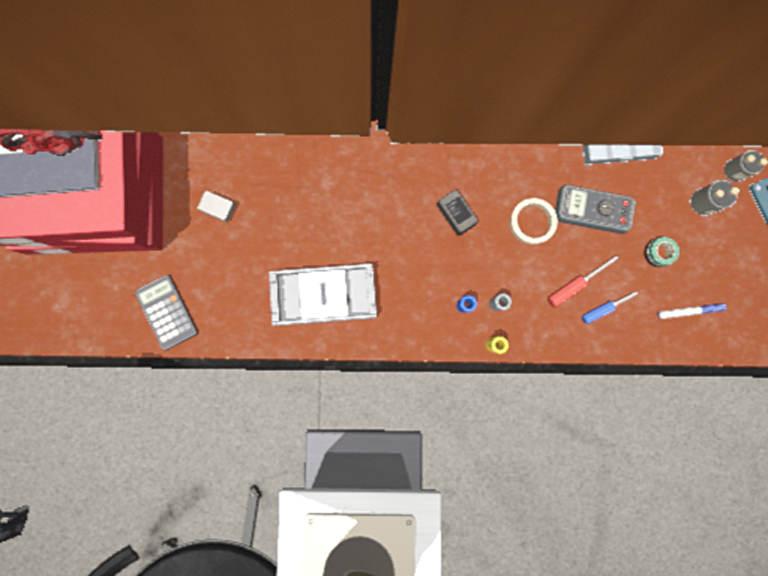

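View pics/scene0.png

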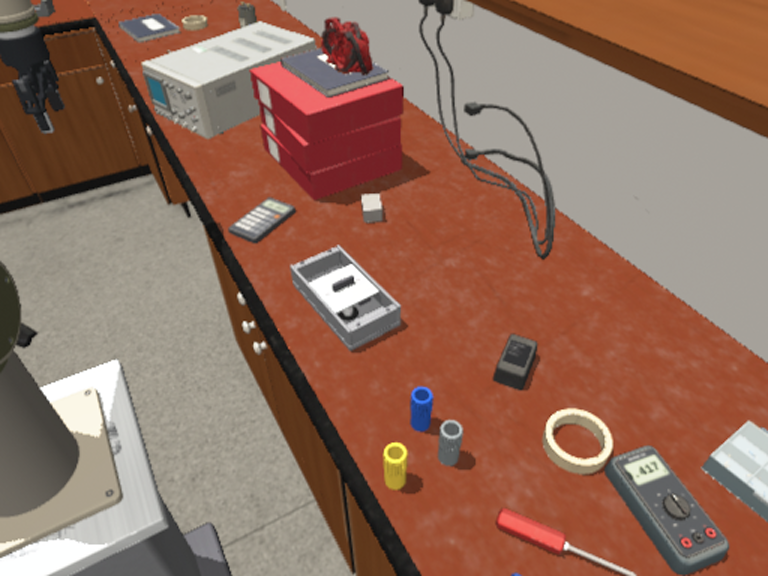

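The top view shows the box at about (323,293) with its rib at (323,293), and the grey sleeve at (502,301), with blue at (467,303) and yellow at (499,345). The scene view has the sleeve at (450,442). Those pixels are in the 1.5x pictures. Next I'll measure.

```bash
cat > h.py <<'E'
import numpy as np, cv2
from bench import sensors, optics, r
def ray(n,p,z):
    c=optics.get_calibration(n);K=np.array(c["camera_matrix"]);T=np.array(c["pose"])
    p=np.atleast_2d(np.array(p,float)); d=np.c_[p,np.ones(len(p))]@np.linalg.inv(K).T@T[:3,:3].T
    o=T[:3,3]; return (o+d*((z-o[2])/d[:,2])[:,None])[:,:2]
def proj(n,X):
    c=optics.get_calibration(n);K=np.array(c["camera_matrix"]);T=np.linalg.inv(np.array(c["pose"]))
    X=np.atleast_2d(X); q=(X@T[:3,:3].T+T[:3,3])@K.T; return q[:,:2]/q[:,2:]
def crop(n,im,x0,y0,w,h,f,name):
    cv2.imwrite(name,cv2.resize(im[y0:y0+h,x0:x0+w],None,fx=f,fy=f,interpolation=cv2.INTER_CUBIC))
E
python3 - <<'E'
from h import *
t=cv2.imread("top0raw.png");s=cv2.imread("scene0raw.png")
def grey(im): 
    h=cv2.cvtColor(im,cv2.COLOR_BGR2HSV); return ((h[...,1]<70)).astype(np.uint8)*255
m=grey(t); m2=np.zeros_like(m); m2[170:225,170:260]=m[170:225,170:260]
c=max(cv2.findContours(m2,0,1)[0],key=cv2.contourArea); R=cv2.minAreaRect(c); print(R); b=cv2.boxPoints(R)
for z in(0,50): 
    w=ray("top",b,z); print(z,w.round(1).tolist(),w.mean(0),[np.linalg.norm(w[i]-w[i-1]).round(1) for i in range(4)])
m2[:]=0; m2[188:212,324:345]=m[188:212,324:345]
c=max(cv2.findContours(m2,0,1)[0],key=cv2.contourArea); print(cv2.minAreaRect(c),cv2.boundingRect(c))
m=grey(s); m2=np.zeros_like(m); m2[275:315,285:312]=m[275:315,285:312]
c=max(cv2.findContours(m2,0,1)[0],key=cv2.contourArea); print(cv2.minAreaRect(c),cv2.boundingRect(c))
a=cv2.resize(t[165:225,170:260],None,fx=6,fy=6,interpolation=cv2.INTER_CUBIC)
a2=cv2.resize(t[180:240,300:350],None,fx=5,fy=5,interpolation=cv2.INTER_CUBIC)
b=cv2.resize(s[160:240,185:275],None,fx=5,fy=5,interpolation=cv2.INTER_CUBIC)[:,:]
C=np.zeros((600,800,3),np.uint8); C[:360,:540]=a; C[:300,540:790]=a2; C[360:600,:270]=cv2.resize(b,(270,240))
cv2.imwrite("pics/c1.png",C)
E
```

```text
((214.59999084472656, 195.8000030517578), (37.12110900878906, 70.10060119628906), 85.60128784179688)
0 [[592.6, 199.2], [613.0, -16.2], [498.6, -26.8], [478.9, 186.6]] [545.76772069  85.70137522] [np.float64(114.4), np.float64(216.3), np.float64(114.8), np.float64(214.3)]
50 [[586.9, 190.7], [606.5, -16.1], [496.7, -26.2], [477.7, 178.6]] [541.9533806   81.73872084] [np.float64(109.8), np.float64(207.7), np.float64(110.2), np.float64(205.7)]
((333.0, 201.0), (10.0, 14.0), 90.0) (326, 196, 15, 11)
((299.9435729980469, 294.9027099609375), (15.22030258178711, 30.12871551513672), 3.5763344764709473) (292, 280, 17, 31)
```

View pics/c1.png

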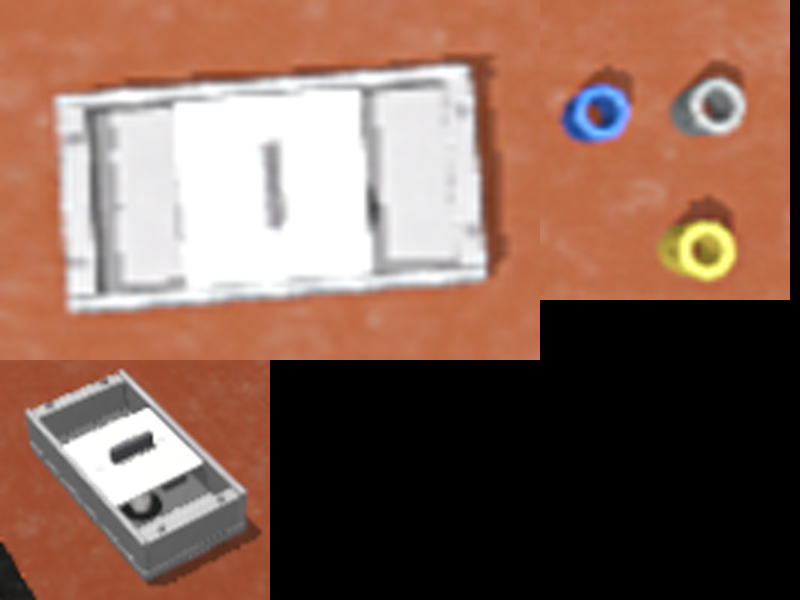

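```bash
python3 - <<'E'
from h import *
p=np.array([[57,95],[470,64],[486,276],[70,310]])/6-0.4+[170,165]
w=ray("top",p,50); print(w.round(1).tolist(),w.mean(0),[np.linalg.norm(w[i]-w[i-1]).round(1) for i in range(4)])
# yaw: edge from BL(+y) to BR(-y)
for a,b in((0,1),(3,2)):
    d=w[a]-w[b]; print("yaw",np.degrees(np.arctan2(-d[0],d[1])))
rb=np.array([[270,142],[278,226],[273,184]])/6-.4+[170,165]; print("rib",ray("top",rb,62.5).round(1).tolist())
# scene rib: crop 5x then halved->3x; offset
q=np.array([[30,410],[122,372],[245,490],[150,547]])/3; 
q=np.array([[28,410],[122,372],[245,491],[148,548]])-[0,360]; q=q/3-.3+[185,160]
w=ray("scene",q,50); print(w.round(1).tolist(),w.mean(0))
# sleeve from rim in both views
t=cv2.imread("top0raw.png");s=cv2.imread("scene0raw.png")
print("sleeve top",ray("top",[[716-540,106]],72), ray("top",[[300+(716-540)/5-.4,180+106/5-.4]],72))
# scene: rim ellipse centre approx (451,429)/1.5
print("scene rim",ray("scene",[[451/1.5-.2,429/1.5-.2]],72))
x,y=ray("top",[[334.8,200.8]],72)[0]; print(proj("scene",[[x,y,72],[x,y,0]]),proj("top",[[x,y,0]]))
# blue,yellow rims
print(ray("top",[[300+(598-540)/5-.4,180+113/5-.4],[300+(706-540)/5-.4,180+250/5-.4]],72))
print("scene blue,yellow",ray("scene",[[422/1.5-.2,395/1.5-.2],[396/1.5-.2,452/1.5-.2]],72))
E
```

```text
[[585.6, 188.0], [604.5, -15.5], [499.7, -25.1], [479.9, 178.1]] [542.40899069  81.38075791] [np.float64(106.2), np.float64(204.5), np.float64(105.2), np.float64(204.2)]
yaw 5.302381396409329
yaw 5.569754022602931
rib [[562.8, 81.5], [521.9, 76.6], [542.3, 79.5]]
[[481.0, 177.9], [580.9, 184.4], [600.6, -14.1], [498.9, -31.3]] [540.36747696  79.21880752]
sleeve top [[804.9396742 201.0505612]] [[ 531.11595689 -269.2893665 ]]
scene rim [[ 528.57015256 -271.06741635]]
[[301.01297055 284.60456192]
 [298.68330676 303.46048581]] [[329.73225075 202.31429598]]
[[ 525.93509349 -200.51148417]
 [ 447.76249874 -262.98445586]]
scene blue,yellow [[ 524.51923844 -204.35577225]
 [ 446.70275052 -264.39489506]]
```

Both views agree to about 2 mm. The box centre is near (541.5, 80.5) with yaw 5.4°, and the sleeve is near (530, -270). I'll straddle the rib with the fingers part closed.

Request:
apply_moves([
  [0,0,0,0,0,-0.138,0.5],
  [0,0,0,0,0,-0.138,0.5],
  [0,0,0,0,0,-0.138,0.5],
  [-25.5,-43.4,0,0,0,0,0.5],
  [-25.5,-43.4,0,0,0,0,0.5],
  [-25.5,-43.4,0,0,0,0,0.5],
  [-25.5,-43.4,0,0,0,0,0.5],
  [-25.5,-43.4,0,0,0,0,0.5],
  [-25.5,-43.4,0,0,0,0,0.5],
  [-25.5,-43.4,0,0,0,0,0.5],
  [-25.5,-43.4,0,0,0,0,0.5],
  [-25.5,-43.4,10,0,0,0,0.5],
  [-25.5,-43.4,20,0,0,0,0.5],
  [-25.5,-43.4,30,0,0,0,0.5],
  [-25.5,-43.4,40,0,0,0,0.5],
  [0,0,0,0,0,0,0.5],
  [0,0,0,0,0,0,0.5],
])

```text
time: 2.22
tool_pos: [540.9, 82.2, 132.2]
tcp_rot: [180.0, -0.1, -174.5]
ft_force: [-1.0, -0.2, 1.2]
finger_gap: 42.9
grip_force: 0.0
```

Request:
apply_moves([
  [0,-1,25,0,0,0,0.5],
  [0,0,25,0,0,0,0.5],
  [0,0,15,0,0,0,0.5],
  [0,0,10,0,0,0,0.5],
  [0,0,6.5,0,0,0,0.5],
  [0,0,0,0,0,0,0.5],
  [0,0,0,0,0,0,0.5],
])

```text
time: 3.1
tool_pos: [541.9, 81.1, 51.6]
tcp_rot: [-180.0, 0.1, -174.5]
ft_force: [-0.6, 0.4, -0.2]
finger_gap: 42.8
grip_force: 0.0
```

```bash
python3 - <<'E'
from h import *
s=optics.snapshot("scene")[:,:,::-1]; crop("s",s,170,110,120,110,5,"pics/c2.png"); print(sensors.sense()["tool_pos"],sensors.sense()["ft_force"])
E
```

```text
[541.93036244  81.10116998  51.6353206 ] [ 0.6058014  -0.04862024 -0.11983372]
```

View pics/c2.png

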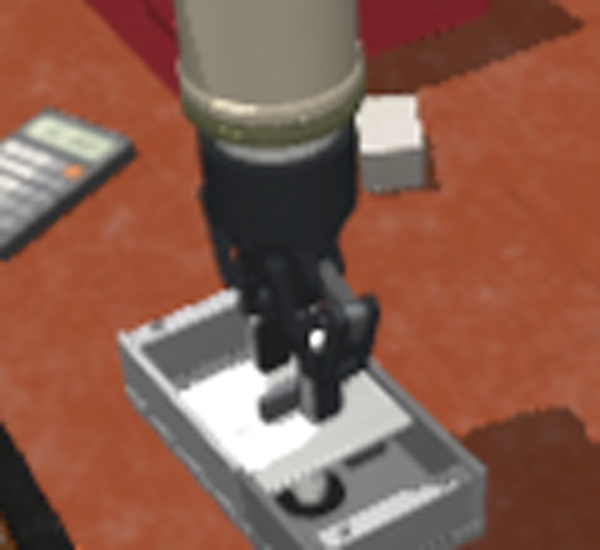

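The fingers straddle the rib, which is at about (280,395) in the crop. I'll feel toward +y first.

Request:
apply_moves([
  [0,7,0,0,0,0,0.5],
  [0,7,0,0,0,0,0.5],
  [0,1.5,0,0,0,0,0.5],
  [0,1.5,0,0,0,0,0.5],
  [0,1.5,0,0,0,0,0.5],
  [0,1.5,0,0,0,0,0.5],
])

```text
time: 3.9
tool_pos: [539.5, 100.8, 50.9]
tcp_rot: [-180.0, -0.0, -174.5]
ft_force: [-0.5, -2.2, 0.9]
finger_gap: 42.6
grip_force: 1.1
```

Request:
apply_moves([
  [0,1,0,0,0,0,0.5],
  [0,1,0,0,0,0,0.5],
  [0,1,0,0,0,0,0.5],
])

```text
time: 4.28
tool_pos: [539.1, 104.0, 50.9]
tcp_rot: [-180.0, 0.0, -174.5]
ft_force: [0.1, -2.6, 0.0]
finger_gap: 42.7
grip_force: 1.0
```

Request:
apply_moves([
  [0,1,0,0,0,0,0.5],
  [0,1,0,0,0,0,0.5],
])

```text
time: 4.53
tool_pos: [539.0, 106.0, 50.9]
tcp_rot: [-180.0, 0.0, -174.5]
ft_force: [-1.2, -2.7, 0.6]
finger_gap: 42.6
grip_force: 1.0
```

Request:
apply_moves([
  [0,1,0,0,0,0,0.5],
  [0,1,0,0,0,0,0.5],
])

```text
time: 4.78
tool_pos: [538.8, 108.1, 50.9]
tcp_rot: [-180.0, 0.0, -174.5]
ft_force: [0.0, -1.5, 0.6]
finger_gap: 42.6
grip_force: 1.0
```

Request:
apply_moves([
  [0,1,0,0,0,0,0.5],
  [0,1,0,0,0,0,0.5],
])

```text
time: 5.03
tool_pos: [538.6, 110.0, 50.9]
tcp_rot: [180.0, 0.0, -174.5]
ft_force: [0.4, -2.4, 0.6]
finger_gap: 42.8
grip_force: 1.0
```

Request:
apply_moves([
  [0,1,0,0,0,0,0.5],
  [0,1,0,0,0,0,0.5],
  [0,1,0,0,0,0,0.5],
])

```text
time: 5.4
tool_pos: [538.3, 113.0, 51.0]
tcp_rot: [-180.0, 0.0, -174.5]
ft_force: [0.4, -1.7, 1.4]
finger_gap: 42.8
grip_force: 1.0
```

Request:
apply_moves([
  [0,1,0,0,0,0,0.5],
  [0,1,0,0,0,0,0.5],
  [0,1,0,0,0,0,0.5],
])

```text
time: 5.78
tool_pos: [538.0, 116.0, 50.9]
tcp_rot: [180.0, 0.0, -174.5]
ft_force: [0.3, -1.8, 1.1]
finger_gap: 42.7
grip_force: 1.0
```

It is past 12 mm with friction force only, so +y is the free side. I'll slide it on to the end stop.

Request:
apply_moves([
  [0,2,0,0,0,0,0.5],
  [0,2,0,0,0,0,0.5],
  [0,2,0,0,0,0,0.5],
  [0,2,0,0,0,0,0.5],
  [0,2,0,0,0,0,0.5],
  [0,2,0,0,0,0,0.5],
  [0,2,0,0,0,0,0.5],
  [0,2,0,0,0,0,0.5],
  [0,1,0,0,0,0,0.5],
  [0,1,0,0,0,0,0.5],
])

```text
time: 7.02
tool_pos: [536.3, 133.9, 51.0]
tcp_rot: [-180.0, 0.0, -174.5]
ft_force: [1.3, -2.3, -0.1]
finger_gap: 42.4
grip_force: 1.0
```

Request:
apply_moves([
  [0,1,0,0,0,0,0.5],
  [0,1,0,0,0,0,0.5],
])

```text
time: 7.28
tool_pos: [536.1, 135.9, 50.9]
tcp_rot: [180.0, 0.0, -174.5]
ft_force: [1.9, -2.2, 0.2]
finger_gap: 42.6
grip_force: 1.0
```

Request:
apply_moves([
  [0,1,0,0,0,0,0.5],
  [0,0.5,0,0,0,0,0.5],
])

```text
time: 7.52
tool_pos: [536.0, 137.4, 51.0]
tcp_rot: [180.0, 0.0, -174.5]
ft_force: [2.5, -1.6, 0.3]
finger_gap: 42.6
grip_force: 1.0
```

Request:
apply_moves([
  [0,0.7,0,0,0,0,0.5],
  [0,0.5,0,0,0,0,0.5],
])

```text
time: 7.78
tool_pos: [535.8, 138.5, 50.9]
tcp_rot: [-180.0, 0.0, -174.5]
ft_force: [1.4, -3.6, 0.8]
finger_gap: 42.6
grip_force: 2.0
```

Request:
apply_moves([
  [0,0.5,0,0,0,0,0.5],
  [0,0,0,0,0,0,0.5],
])

```text
time: 8.02
tool_pos: [535.8, 138.5, 50.9]
tcp_rot: [-180.0, -0.0, -174.5]
ft_force: [2.3, -5.1, 0.2]
finger_gap: 42.8
grip_force: 2.4
```

The end stop was felt: the pose stays at 138.5 while the force rises. I'll back off, lift, and go above the sleeve.

Request:
apply_moves([
  [0,-8,0,0,0,0,0.5],
  [0,-7,-5,0,0,0,0.5],
  [0,0,-40,0,0,0,0.5],
  [0,0,-50,0,0,0,0.5],
  [0,0,-15,0,0,0,0.5],
  [4.5,-39,0,0,0,0,0.5],
  [4.5,-39,0,0,0,0,0.5],
  [4.5,-39,0,0,0,0,0.5],
  [4.5,-39,0,0,0,0,0.5],
  [4.5,-39,0,0,0,0,0.5],
  [4.5,-39,0,0,0,0,0.5],
  [4.5,-39,0,0,0,0,0.5],
  [4.5,-39,0,0,0,0,0.5],
  [4.5,-39,0,0,0,0,0.5],
  [4.5,-39,0,0,0,0,0.5],
  [0,0,0,0,0,0,0.5],
  [0,0,0,0,0,0,0.5],
])

```text
time: 10.15
tool_pos: [529.4, -267.9, 160.2]
tcp_rot: [179.9, -0.1, -174.5]
ft_force: [0.8, 0.1, 0.0]
finger_gap: 42.7
grip_force: 0.0
```

```bash
python3 - <<'E'
from h import *
s=optics.snapshot("scene")[:,:,::-1]; t=optics.snapshot("top")[:,:,::-1]
cv2.imwrite("s3.png",s);cv2.imwrite("t3.png",t)
C=np.zeros((600,800,3),np.uint8)
C[:300,:450]=cv2.resize(t[165:225,170:260],None,fx=5,fy=5,interpolation=cv2.INTER_CUBIC)
C[300:600,:350]=cv2.resize(s[210:270,200:270],None,fx=5,fy=5,interpolation=cv2.INTER_CUBIC)[:300,:350]
C[:600,450:800]=cv2.resize(s[205:325,245:315],None,fx=5,fy=5,interpolation=cv2.INTER_CUBIC)
C[300:600,350:450]=0
# predicted right spigot top & box corners
c=np.array([541.5,80.5]);a=np.radians(5.4);R=np.array([[np.cos(a),-np.sin(a)],[np.sin(a),np.cos(a)]])
q=np.r_[c+R@[-12,-32],36]; print(q,proj("scene",q),proj("top",q))
cv2.imwrite("pics/c3.png",C); print(sensors.sense()["tool_pos"])
E
```

```text
[532.56472245  47.51271737  36.        ] [[232.07433091 201.97414136]] [[226.41563205 199.39084675]]
[ 529.74414101 -267.31610276  160.55015557]
```

View pics/c3.png

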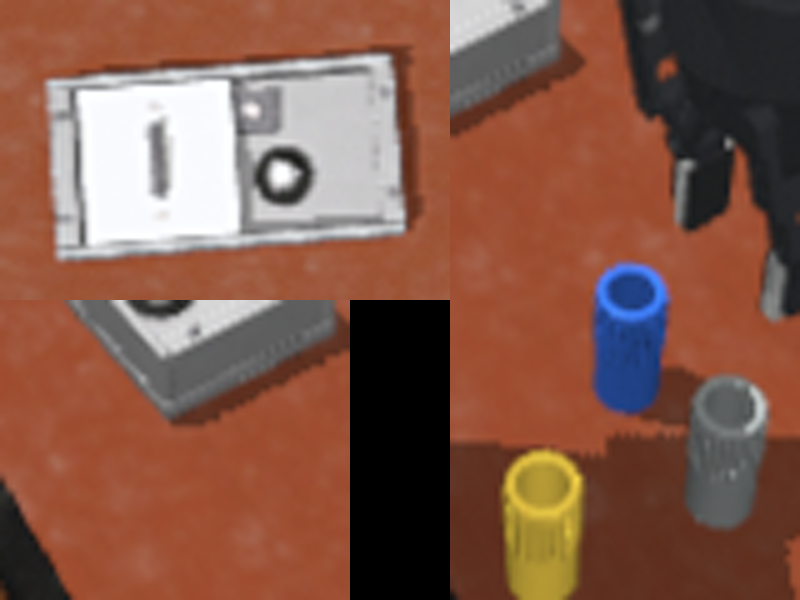

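The shutter is fully at +y. The spigot shows at top-crop (284,174), which is pixel (226.4,199.4) and matches the prediction. The blue and yellow tubes are clear of the fingers, so I'll grasp the grey sleeve.

Request:
apply_moves([
  [0,-2.5,30,0,0,0,0.5],
  [0,0,30,0,0,0,0.5],
  [0,0,25,0,0,0,0.5],
  [0,0,20,0,0,0,0.5],
  [0,0,15,0,0,0,0.5],
  [0,0,0,0,0,0,0.5],
  [0,0,0,0,0,0,0.5],
])

```text
time: 11.12
tool_pos: [530.8, -271.2, 41.9]
tcp_rot: [-180.0, 0.1, -174.5]
ft_force: [0.0, 0.1, 0.1]
finger_gap: 42.6
grip_force: 0.0
```

Request:
apply_moves([
  [0,0,0,0,0,0,0.6],
  [0,0,0,0,0,0,0.7],
  [0,0,0,0,0,0,0.8],
  [0,0,0,0,0,0,1],
  [0,0,0,0,0,0,1],
  [0,0,0,0,0,0,1],
], force=60)

```text
time: 11.88
tool_pos: [531.0, -271.4, 42.4]
tcp_rot: [-179.9, 0.1, -174.5]
ft_force: [-0.3, 0.4, 5.4]
finger_gap: 28.5
grip_force: 59.5
```

Request:
apply_moves([
  [0,0,-20,0,0,0,1],
  [0,0,-35,0,0,0,1],
  [0,0,-40,0,0,0,1],
  [-3.2,31.7,0,0,0,0,1],
  [-3.2,31.7,0,0,0,0,1],
  [-3.2,31.7,0,0,0,0,1],
  [-3.2,31.7,0,0,0,0,1],
  [-3.2,31.7,0,0,0,0,1],
  [-3.2,31.7,0,0,0,0,1],
  [-3.2,31.7,0,0,0,0,1],
  [-3.2,31.7,0,0,0,0,1],
  [-3.2,31.7,15,0,0,0,1],
  [-3.2,31.7,15,0,0,0,1],
  [0,0,15,0,0,0,1],
  [0,0,0,0,0,0,1],
  [0,0,0,0,0,0,1],
])

```text
time: 13.88
tool_pos: [532.0, 46.8, 91.7]
tcp_rot: [-180.0, 0.0, -174.5]
ft_force: [0.6, 0.2, -0.7]
finger_gap: 28.6
grip_force: 59.3
```

```bash
python3 - <<'E'
from h import *
s=optics.snapshot("scene")[:,:,::-1]; t=optics.snapshot("top")[:,:,::-1]
cv2.imwrite("s4.png",s);cv2.imwrite("t4.png",t)
st=sensors.sense(); print(st["tool_pos"],st["tcp_rot"],st["finger_gap"],st["ft_force"])
C=np.zeros((600,800,3),np.uint8)
C[:,:400]=cv2.resize(s[140:230,205:265],(400,600),interpolation=cv2.INTER_CUBIC)
s3=cv2.imread("s3.png"); C[:,400:]=cv2.resize(s3[140:230,205:265],(400,600),interpolation=cv2.INTER_CUBIC)
cv2.imwrite("pics/c4.png",C)
E
```

```text
[532.18963262  46.87217895  91.91616133] [-1.79981531e+02  7.88680437e-02 -1.74551854e+02] 28.884300231732425 [-0.14302907  0.44953356 -0.80971284]
```

View pics/c4.png

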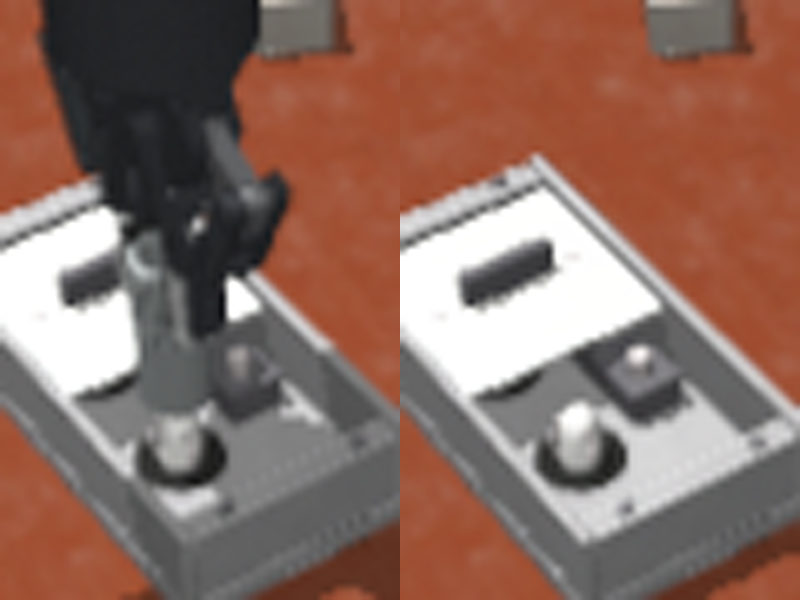

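```bash
python3 - <<'E'
from h import *
f=np.array([400/60,600/90])
P=lambda X:((proj("scene",X)+.5-[205,140])*f).round(1).tolist()
print("axis z12,36,49.5,110:",P([[532.1,46.9,z] for z in(12,36,49.5,60,80,100)]))
print("dx+5,dy+5 at 49.5",P([[537.1,46.9,49.5],[532.1,51.9,49.5]]))
C=cv2.imread("pics/c4.png")
for y in(310,330,350,370,385): print(y,C[y,115:235:4].sum(1).tolist())
for y in(425,440): print(y,C[y,530:630:4].sum(1).tolist())
E
```

```text
axis z12,36,49.5,110: [[186.7, 460.5], [183.5, 417.9], [181.6, 393.2], [180.1, 373.7], [177.3, 335.8], [174.3, 296.9]]
dx+5,dy+5 at 49.5 [[193.0, 388.8], [175.9, 385.5]]
310 [765, 765, 762, 700, 529, 337, 251, 281, 300, 307, 291, 268, 252, 247, 281, 337, 353, 311, 228, 145, 114, 99, 107, 114, 116, 110, 55, 118, 520, 765]
330 [765, 765, 765, 765, 675, 507, 372, 322, 316, 313, 300, 283, 273, 265, 284, 328, 367, 355, 269, 167, 119, 97, 106, 104, 113, 129, 169, 211, 252, 268]
350 [765, 765, 765, 765, 742, 655, 461, 294, 277, 286, 276, 283, 298, 297, 285, 271, 280, 300, 305, 296, 279, 264, 249, 232, 223, 230, 227, 241, 301, 373]
370 [743, 730, 692, 602, 460, 348, 289, 296, 298, 297, 292, 288, 288, 288, 288, 290, 289, 286, 282, 276, 271, 264, 254, 231, 222, 232, 230, 229, 253, 302]
385 [194, 133, 111, 130, 197, 270, 305, 301, 300, 297, 293, 291, 291, 290, 290, 291, 288, 286, 281, 275, 270, 264, 252, 231, 208, 195, 203, 223, 238, 249]
425 [377, 374, 374, 377, 382, 402, 418, 525, 667, 738, 743, 752, 745, 723, 660, 565, 454, 410, 461, 525, 584, 616, 635, 638, 595]
440 [447, 424, 355, 293, 317, 371, 351, 408, 522, 587, 594, 589, 554, 512, 482, 463, 455, 372, 257, 174, 157, 159, 289, 470, 589]
```

```bash
python3 - <<'E'
from h import *
for n,f,(x0,y0,x1,y1) in(("top","t3.png",(218,190,236,210)),("scene","s3.png",(223,199,242,215))):
    g=cv2.cvtColor(cv2.imread(f),cv2.COLOR_BGR2GRAY)[y0:y1,x0:x1]; k=8
    G=cv2.resize(g,None,fx=k,fy=k,interpolation=cv2.INTER_CUBIC)
    c=max(cv2.findContours((G<95).astype(np.uint8),0,1)[0],key=cv2.contourArea)
    e=cv2.fitEllipse(cv2.convexHull(c)); p=(np.array(e[0])+.5)/k-.5+[x0,y0]
    print(n,e,p,ray(n,[p],12),ray(n,[p],14))
E
```

```text
top ((68.83045196533203, 81.48280334472656), (89.05033111572266, 90.76669311523438), 58.0623664855957) [226.1663065  199.74785042] [[533.08705578  49.44909991]] [[532.95354436  49.3477893 ]]
scene ((72.66893768310547, 77.19196319580078), (73.98211669921875, 107.66459655761719), 88.57571411132812) [231.64611721 208.2114954 ] [[530.73053989  49.28763168]] [[529.9395072   47.47628655]]
```

Request:
apply_moves([
  [-0.5,0.5,6,0,0,0,1],
  [0,0,5,0,0,0,1],
  [0,0,3,0,0,0,1],
  [0,0,0,0,0,0,1],
])

```text
time: 14.48
tool_pos: [531.5, 48.3, 76.4]
tcp_rot: [180.0, -0.1, -174.5]
ft_force: [0.6, 0.2, -1.3]
finger_gap: 28.8
grip_force: 59.3
```

Request:
apply_moves([
  [0,0,1.5,0,0,0,1],
  [0,0,1.5,0,0,0,1],
  [0,0,0,0,0,0,1],
])

```text
time: 14.85
tool_pos: [531.9, 48.3, 73.8]
tcp_rot: [180.0, -0.0, -174.5]
ft_force: [-0.2, -0.4, -0.7]
finger_gap: 28.8
grip_force: 59.3
```

Request:
apply_moves([
  [0,0,1,0,0,0,1],
  [0,0,1,0,0,0,1],
  [0,0,0,0,0,0,1],
])

```text
time: 15.22
tool_pos: [531.9, 48.3, 71.8]
tcp_rot: [180.0, -0.0, -174.5]
ft_force: [-0.2, -0.6, -0.3]
finger_gap: 28.6
grip_force: 59.3
```

The lower end is at about 30 mm, past the nose, with no contact force. Continuing.

Request:
apply_moves([
  [0,0,1,0,0,0,1],
  [0,0,1,0,0,0,1],
  [0,0,0,0,0,0,1],
])

```text
time: 15.6
tool_pos: [531.9, 48.3, 69.8]
tcp_rot: [180.0, -0.0, -174.5]
ft_force: [-0.6, 0.6, -0.6]
finger_gap: 28.6
grip_force: 59.3
```

Request:
apply_moves([
  [0,0,1,0,0,0,1],
  [0,0,1,0,0,0,1],
  [0,0,0,0,0,0,1],
])

```text
time: 15.98
tool_pos: [532.0, 48.3, 67.9]
tcp_rot: [-180.0, 0.0, -174.5]
ft_force: [0.3, -0.4, -0.8]
finger_gap: 28.7
grip_force: 59.3
```

Request:
apply_moves([
  [0,0,1,0,0,0,1],
  [0,0,1,0,0,0,1],
  [0,0,0,0,0,0,1],
])

```text
time: 16.35
tool_pos: [532.1, 48.2, 66.0]
tcp_rot: [-180.0, 0.0, -174.5]
ft_force: [0.2, -0.5, 1.2]
finger_gap: 28.4
grip_force: 59.5
```

Request:
apply_moves([
  [0,0,1,0,0,0,1],
  [0,0,1,0,0,0,1],
  [0,0,0,0,0,0,1],
])

```text
time: 16.73
tool_pos: [531.9, 48.2, 63.7]
tcp_rot: [-180.0, -0.0, -174.5]
ft_force: [1.8, -0.5, 0.9]
finger_gap: 28.6
grip_force: 59.4
```

Request:
apply_moves([
  [0,0,1,0,0,0,1],
  [0,0,1,0,0,0,1],
  [0,0,0,0,0,0,1],
])

```text
time: 17.1
tool_pos: [531.9, 48.2, 61.7]
tcp_rot: [-180.0, -0.0, -174.5]
ft_force: [1.2, -0.3, 1.4]
finger_gap: 28.2
grip_force: 59.5
```

Request:
apply_moves([
  [0,0,1,0,0,0,1],
  [0,0,1,0,0,0,1],
  [0,0,0,0,0,0,1],
])

```text
time: 17.48
tool_pos: [531.9, 48.2, 59.7]
tcp_rot: [180.0, -0.0, -174.5]
ft_force: [-0.0, 0.7, 1.0]
finger_gap: 28.5
grip_force: 59.5
```

Request:
apply_moves([
  [0,0,1,0,0,0,1],
  [0,0,1,0,0,0,1],
  [0,0,0,0,0,0,1],
])

```text
time: 17.85
tool_pos: [531.9, 48.3, 57.7]
tcp_rot: [180.0, -0.0, -174.5]
ft_force: [1.7, -1.3, 1.6]
finger_gap: 28.6
grip_force: 59.5
```

Request:
apply_moves([
  [0,0,1,0,0,0,1],
  [0,0,1,0,0,0,1],
  [0,0,0,0,0,0,1],
])

```text
time: 18.23
tool_pos: [531.9, 48.2, 55.7]
tcp_rot: [-180.0, -0.0, -174.5]
ft_force: [1.1, 0.1, 1.1]
finger_gap: 28.3
grip_force: 59.5
```

Request:
apply_moves([
  [0,0,1,0,0,0,1],
  [0,0,0,0,0,0,1],
])

```text
time: 18.48
tool_pos: [531.9, 48.3, 54.8]
tcp_rot: [180.0, -0.0, -174.5]
ft_force: [1.4, -0.8, 0.4]
finger_gap: 28.5
grip_force: 59.5
```

```bash
python3 - <<'E'
from h import *
s=optics.snapshot("scene")[:,:,::-1]
cv2.imwrite("s5.png",s);crop("s",s,190,130,90,100,6,"pics/c5.png")
E
```

```text
(no output)
```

View pics/c5.png

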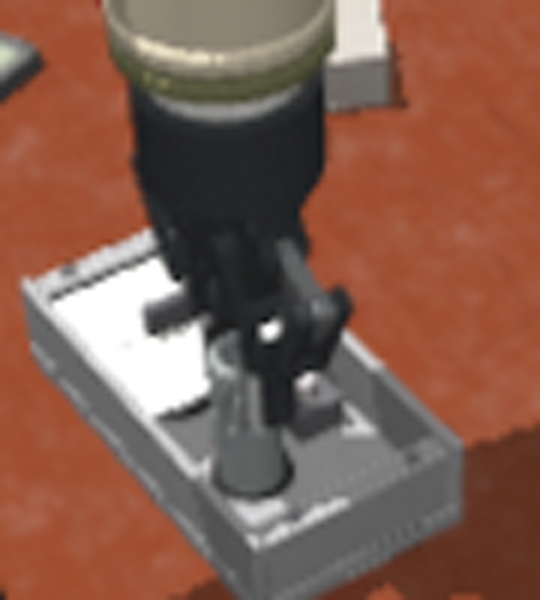

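The sleeve sits over the spigot with its lower edge at about (253,490), nearly at the deck. I'll keep pressing until it seats.

Request:
apply_moves([
  [0,0,1,0,0,0,1],
  [0,0,0,0,0,0,1],
])

```text
time: 18.77
tool_pos: [532.1, 48.3, 54.3]
tcp_rot: [-180.0, 0.0, -174.5]
ft_force: [-0.5, 0.2, 5.7]
finger_gap: 28.7
grip_force: 60.0
```

Request:
apply_moves([
  [0,0,1,0,0,0,1],
  [0,0,0,0,0,0,1],
])

```text
time: 19.02
tool_pos: [532.4, 48.3, 54.3]
tcp_rot: [-180.0, 0.0, -174.5]
ft_force: [-4.6, 0.3, 13.9]
finger_gap: 29.0
grip_force: 60.7
```

Request:
apply_moves([
  [0,0,0.7,0,0,0,1],
  [0,0,0,0,0,0,1],
])

```text
time: 19.27
tool_pos: [532.6, 48.3, 54.3]
tcp_rot: [-180.0, 0.1, -174.5]
ft_force: [-6.2, 0.2, 19.3]
finger_gap: 28.6
grip_force: 61.3
```

z is rigid at 54.3, which matches the expected 42.4 + 12, while the force passes 15 N, so the sleeve is on the deck. I'll relax, release and lift.

Request:
apply_moves([
  [0,0,-1.7,0,0,0,1],
  [0,0,0,0,0,0,1],
  [0,0,0,0,0,0,0.7],
  [0,0,0,0,0,0,0.5],
  [0,0,0,0,0,0,0.5],
  [0,0,0,0,0,0,0.5],
  [0,0,-10,0,0,0,0.5],
  [0,0,-30,0,0,0,0.5],
  [0,0,-50,0,0,0,0.5],
  [0,0,-50,0,0,0,0.5],
  [0,60,-10,0,0,0,0.5],
  [0,60,0,0,0,0,0.5],
  [0,60,0,0,0,0,0.5],
  [0,60,0,0,0,0,0.5],
  [0,0,0,0,0,0,0.5],
  [0,0,0,0,0,0,0.5],
])

```text
time: 21.28
tool_pos: [508.8, 287.2, 204.3]
tcp_rot: [-180.0, 0.0, -174.4]
ft_force: [0.2, -0.2, 0.0]
finger_gap: 42.7
grip_force: 0.0
```

```bash
python3 - <<'E'
from h import *
s=optics.snapshot("scene")[:,:,::-1];t=optics.snapshot("top")[:,:,::-1]
cv2.imwrite("s6.png",s)
C=np.zeros((540,800,3),np.uint8)
C[:,:400]=cv2.resize(s[155:236,200:260],(400,540),interpolation=cv2.INTER_CUBIC)
C[:400,400:]=cv2.resize(t[170:220,205:255],(400,400),interpolation=cv2.INTER_CUBIC)
cv2.imwrite("pics/c6.png",C)
f=400/60
print(((proj("scene",[[532.2,48.2,z] for z in(12,48,84)])+.5-[200,155])*f).round(1).tolist(),((proj("top",[[532.2,48.2,z] for z in(12,84)])+.5-[205,170])*8+[400,0]).round(1).tolist())
E
```

```text
[[218.8, 358.4], [213.9, 293.9], [208.7, 226.1]] [[576.6, 244.4], [566.9, 231.0]]
```

View pics/c6.png

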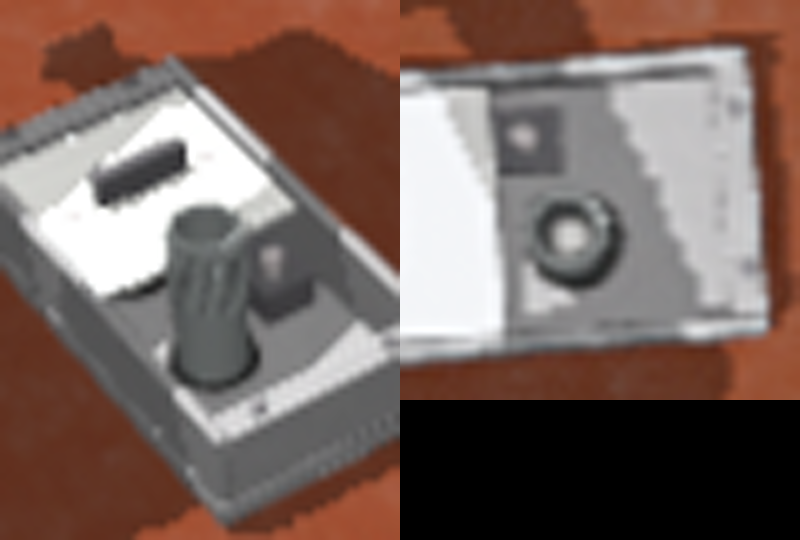

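The scene crop shows the sleeve upright on the spigot, with its rim centre at about (207,227) against 226 predicted for a top at 84 mm. The top crop shows the spigot centred in the bore at about (570,236), and the shutter is still at the +y end. I'll hand in.

```bash
python3 -c "
from bench import r
print(r.hand_in())"
```

```text
the job is handed in; nothing more can be done
None
```

The shutter was free toward +y and is at that end stop; the grey sleeve is upright on port_right, pressed to the deck and let go, and the job is handed in at about 21 s (the leaves' 5–15 N stiffness was not felt on the way down; the sleeve stopped firmly at deck height at 19 N).

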